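Close up the honing machine's access panel

ROBOT

A 7-joint arm with a two-finger parallel gripper is mounted at the origin on the work surface. World frame = base frame: x ahead of the robot, y to its left, z up, the work surface at z = 0. Lengths are in m, angles in rad, forces in N, time in s.
With the tool pointing down it reaches from about 0.35 to 0.9 m from the base axis. Payload 8.1 kg.
Tool frame: the origin (TCP) lies at the very end of the fingers, on their centre line; the grasp point (between the pads) lies 19 mm behind it; z points along the fingers, y is the line along which they close (so a half turn about z gives the same grasp; the last joint's range is limited). The gripper opens to 92 mm and grips with 3 to 60 N. Pads are 19 mm wide; open, the fingers measure 130 mm over their backs; the gripper's body (75 mm by 190 mm) begins 47 mm behind the grasp point.
Start: joints at [1.019, 0.434, 0.025, 1.573, -0.012, 1.134, -0.075], TCP at [0.271, -0.563, 0.227] pointing down, gripper open.
Joint ranges: [-2.62, 2.62], [-0.44, 2.09], [-1.27, 1.32], [0.08, 2.57], [-1.32, 4.46], [0.12, 2], [-2.74, 2.74]. Speed limits (rad/s): [2.22, 2.22, 3.01, 3.01, 3.14, 3.14, 3.14].

INTERFACE

Orientations are given as a rotation vector (axis times angle).
In Python, from cell import arm gives the robot as it stands.
- The arm moves only by the tool jog_arm, never from a script. Its argument "rows" is a list of rows, each a list of 3 entries, a list of its own where there are three numbers: the shift along the world's x, y, z in cm, then the turn, a rotation vector about the world's x, y, z in degrees, then the opening, from 0 (shut) to 1 (fully open). A call has 1 to 8 rows; each row is the pose to reach, as a shift and turn from the pose commanded when the call began; what a row does not reach only later rows make up. A row lasts 1/8 s, in which the tool goes at most 62.5 mm and 10.7 degrees, less where a joint would pass 70% of its speed; a pose out of reach is approached as far as the arm can. A call with a gripper value outside its range is refused whole. The fingers move at their own pace and stop on an object; "newtons" is the grip in N (left out, the last holds). Time passes only in rows, so rows that repeat a pose let the fingers close. It gives the time, the measured TCP pose, the force, the opening and the grip force at its end, in the units of the state.
- arm.observe(): the state, without advancing time (a new reading comes with each control period).
- arm.get_image(name): name is "scene" or "side" or "wrist"; returns a dict with "img" (480x640x3 uint8, red, green, blue), "depth" (480x640 float32, m along the optical axis (not along the pixel's ray), 0 where there is no reading), "fx", "fy", "cx", "cy" (pixels), "rvec" (rotation vector, rad) and "tvec" (3), from world to camera coordinates, as OpenCV has them; the wrist camera has in their place "mount" (4x4, takes a point from camera to tool coordinates, whose origin is the TCP and whose axes are the flange's). Camera axes: x right, y down, z forward; pixel columns grow to the right and rows downward; lengths in m; the calibration is good to about 2 mm. A picture is of the moment at which its call begins: read the wrist's pose just before it.
- arm.sign_off(): hands the job in; it is judged then, once.
The state is a dict: "clock": time; "joints": joint angles; "dq": joint speeds; "joint_efforts": joint torques, N m; "position": TCP position; "ee_rot": TCP orientation; "force": force on the tool from outside, world axes, zero at the start; "ft_torque": the same for the moment, N m; "width": opening from 0.0 (shut) to 1.0 (fully open); "gripper_force": force on a finger pad.
Only numpy, scipy, OpenCV 4.12 (cv2) and the standard library are available. Lean on these libraries where they do the work, as an engineer would, in place of code of your own. Each camera call takes 0.05 s, during which the arm holds its last target. There are 200 camera calls.

TASK

Close up the honing machine: first lift the steel pin with the yellow band out of the wooden stand and drop it, foot down, through the round hole in the grey access panel until it stands fully home in the socket below, and let it go. Then, with the panel still up on its springs, turn the red quarter-turn fastener until its white slot lines up with the two black marks on the panel, let go of it, and finally press down on the round black rubber pad until the panel is fully home against the frame; finish while still holding it pressed there. Leave the other tools, the carvings, the tin and the knife where they are.

Things in the scene. Friction and masses are not known exactly. Their poses are not given: they have to be found in the camera images.
- pin_mid (a point): Centre (half-way up) of the steel locating pin: plain upright round rod 14 mm in diameter, 120 mm long, 0.12 kg (varies), flat top, foot chamfered to 9 mm, a yellow band 5 to 13 mm below its top end; z is its axis. It starts upright in one of the three holes of the wooden stand (its foot 15 mm above the bench, 30 mm deep in the stand); two wooden-handled tools stand in the other holes. When home in the socket its centre is 15 mm above the frame face (the point socket).
- stand: Fixed wooden tool stand, 210 x 60 x 45 mm; origin at the centre of its underside, its long side along its x. Three holes of 16 mm diameter, 30 mm deep, in a row along x at -68, 0 and +68 mm; which one holds the pin varies.
- machine: Fixed blue honing machine; origin at the centre of its underside, housing 150 mm along its x, 260 mm along its y and 100 mm high, its top being the frame face. A brown wheel (radius 45 mm, centre 55 mm high) stands off its -y end, to y = -185 mm. On top, an grey access panel 110 (x) x 230 (y) x 6 mm, centred, carries the red fastener at y = -75 mm, the black pad at y = +5 mm and a 21 mm round hole at y = +85 mm, all at x = 0.
- socket (a point): Centre of the mouth of the pin's socket, in the frame face 100 mm above the bench, directly under the hole in the panel: a round blind hole 17 mm in diameter and 45 mm deep, z up. The panel's hole above it is 21 mm wide; the raised panel's top is 16 mm above this point (6 mm when pressed home). A pin home in it stands up 59 mm above the raised panel.
- panel (a joint): How far the panel is pressed down, m: 0 = up on its springs (its underside 10 mm above the frame face), 0.010 = fully home against the frame. It moves straight down only; the push needed rises from about 4 N to about 12 N at the bottom, where it meets a hard stop, and it springs back up if let go. While the fastener is out of line (more than about 0.15 rad) its cross bar catches in the frame and the panel stops after about 3 mm.
- fastener (a joint): Angle of the quarter-turn fastener, rad: 0 = its white slot lies along the machine's x axis, in line with the two black marks; positive = turned anticlockwise seen from above. It starts between 0.9 and 1.5, so it must be turned clockwise. It goes on turning past 0 to -0.4; it stays where it is left; light friction (0.06 N m).
- fastener_grip (a point): On the fastener's vertical axis, at the height to grip it, 18 mm above the panel's top. The grip is an upright red bar 40 mm long and 12 mm wide, from 4 to 28 mm above the panel's top, on a round steel foot 38 mm in diameter and 4 mm high. x of this point runs along the bar and its white slot.
- pad_top (a point): Centre of the top face of the round black rubber pad to press on, 34 mm in diameter, 8 mm high, fixed on the panel; moves with the panel. At the start its top is 124 mm above the bench, 114 mm when home.
- pad: The same rubber pad; origin at the centre of its underside.
- gouge: Brown-handled gouge standing upright in the stand, 146 mm tall, handle 26 mm thick; origin at its foot. Not to be moved.
- rasp: Dark-handled rasp standing upright in the stand, 124 mm tall, handle 24 mm thick; origin at its foot. Not to be moved.
- bird_painted: Carved bird with blue body and white head, about 97 mm tall on a 65 x 50 mm base; origin under its base. Leave alone.
- bird_plain: Carved bird in pale bare wood, same size; origin under its base. Leave alone.
- bird_walnut: Carved bird in brown wood, same size; origin under its base. Leave alone.
- wax_tin: Round tin, 66 mm in diameter, 50 mm high; origin under its base. Leave alone.
- knife: Wooden-handled carving tool lying on the bench, 170 mm long. Leave alone.

How it is judged:
On the way, in this order (a step that is already met when the one before it is completed fails the run):
1. the pin stands home in the socket, let go, while the panel is up (z of pin_mid in the frame of socket below 0.02 m and horizontal distance between pin_mid and socket below 0.006 m and angle between pin_mid's own z axis and vertical below 0.1 rad and contact force between the fingers and pin below 0.2 N and value of joint panel below 0.003 m), for 0.2 s.
2. the fastener's slot is lined up with the marks and let go, the panel still up, the pin still home (z of pin_mid in the frame of socket below 0.02 m and horizontal distance between pin_mid and socket below 0.006 m and angle between pin_mid's own z axis and vertical below 0.1 rad and value of joint fastener between -0.14 and 0.14 rad and value of joint panel below 0.003 m and contact force between the fingers and fastener below 0.2 N), for 0.2 s.
At the end, for the whole second after the job is handed in: Fingers press the pad with over 5 N, holding the panel within 2 mm of fully down through the last second; fastener within 0.14 rad of its marks; pin upright in the socket, within 5 mm of the bottom; neither pin nor fastener touched by the fingers (z of pin_mid in the frame of socket below 0.02 m and horizontal distance between pin_mid and socket below 0.006 m and angle between pin_mid's own z axis and vertical below 0.1 rad and value of joint fastener between -0.14 and 0.14 rad and value of joint panel above 0.008 m and contact force between the fingers and pad above 5 N and velocity of joint panel below 0.01 m/s and contact force between the fingers and pin below 0.2 N and contact force between the fingers and fastener below 0.2 N); the arm keeps its last pose, push and grip.
It fails at once if a bystander is moved or tipped (distance of any of bird_painted, bird_plain, bird_walnut, wax_tin, knife, gouge, rasp from where it was at the start of the episode above 0.025 m or angle between any of bird_painted, bird_plain, bird_walnut, wax_tin, gouge, rasp's own z axis and vertical above 0.5 rad).
It also fails if it takes over 59 s, if anything falls off the work surface, if the arm or the gripper's body presses on something with over 40 N, if the wrist force passes 120 N, or if a joint passes its speed limit or range.

## Working session

There is one attempt and no reset: what is moved stays moved. The work goes in short steps, Python scripts to look and compute and a tool call to move; the robot and the scene stay as the last step left them, time stands still between calls to the robot, and variables do not carry over. Pictures are saved under pics/ and viewed, at most 10 in all, crops included, and the job is handed in when it is done.

Besides the shell and the picture viewer there is one more tool, called by a JSON object that holds its "name" and its "arguments", one argument or row to a line. jog_arm: Moves the arm, as the interface text tells. Its arguments: {"type":"object","properties":{"rows":{"type":"array","items":{"type":"array"}},"newtons":{"type":"number"}},"required":["rows"]}

```bash
mkdir -p pics; cat > h.py <<'E'
import numpy as np, cv2
from cell import arm
R=lambda v: cv2.Rodrigues(np.array(v,float))[0]
def cam(n,save=None):
    s=arm.observe(); d=arm.get_image(n)
    if n=='wrist':
        T=np.eye(4); T[:3,:3]=R(s['ee_rot']); T[:3,3]=s['position']; M=T@np.array(d['mount'])
        d['Rwc'],d['o']=M[:3,:3],M[:3,3]
    else:
        r=R(d['rvec']); d['Rwc']=r.T; d['o']=-r.T@np.array(d['tvec']).ravel()
    if save: cv2.imwrite(save,d['img'][:,:,::-1])
    return d
def ray(d,uv,z):
    v=d['Rwc']@np.array([(uv[0]-d['cx'])/d['fx'],(uv[1]-d['cy'])/d['fy'],1]); return d['o']+v*(z-d['o'][2])/v[2]
def cloud(d):
    v,u=np.mgrid[:480,:640]; z=d['depth']
    P=np.stack([(u-d['cx'])/d['fx']*z,(v-d['cy'])/d['fy']*z,z],-1)
    return P@d['Rwc'].T+d['o']
E
python3 - <<'E'
from h import *
print(arm.observe())
a=cam('scene','pics/s.png');b=cam('side','pics/d.png')
for d in(a,b):print(d['o'],d['fx'],d['Rwc'][:,2])
E
```

```text
{'clock': 0.0, 'joints': array([ 1.01937902,  0.43521247,  0.02496767,  1.57411441, -0.0116232 ,
        1.13400014, -0.07508149]), 'dq': array([-0.00090141, -0.00035568,  0.00049354,  0.0006121 ,  0.00016171,
       -0.00231269,  0.00049547]), 'joint_efforts': array([ 3.93004711e-06, -6.67861533e+01,  9.84403342e-01, -3.14463544e+01,
       -6.08418253e-02,  4.29270440e-02,  1.39097669e-04]), 'position': array([ 0.27091775, -0.56264957,  0.22594474]), 'ee_rot': array([-3.06135961e+00, -6.98673922e-01,  7.38336049e-04]), 'force': array([ 0.13768919, -0.41161809, -0.73005018]), 'ft_torque': array([ 0.01670272, -0.00163791, -0.03673906]), 'gripper_force': 0.0, 'width': 1.0028430732161784}
[ 1.10682822 -0.65177394  0.726733  ] 442.1939663243645 [-0.52746264  0.61258411 -0.58866278]
[0.28454603 0.70451784 0.73812046] 478.07708237129856 [ 0.2753123  -0.72336308 -0.63320533]
```

View pics/s.png

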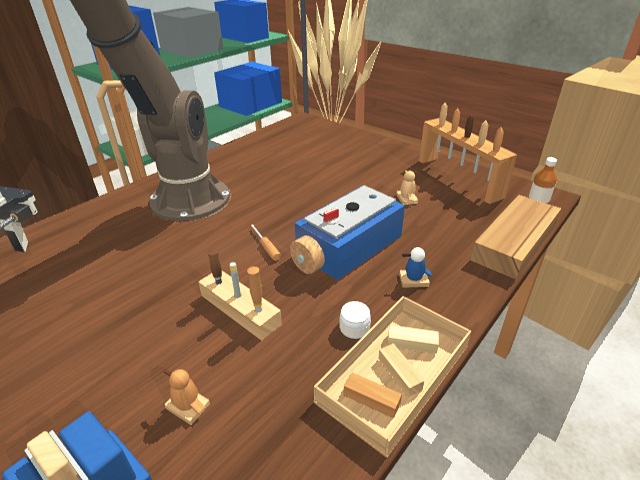

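View pics/d.png

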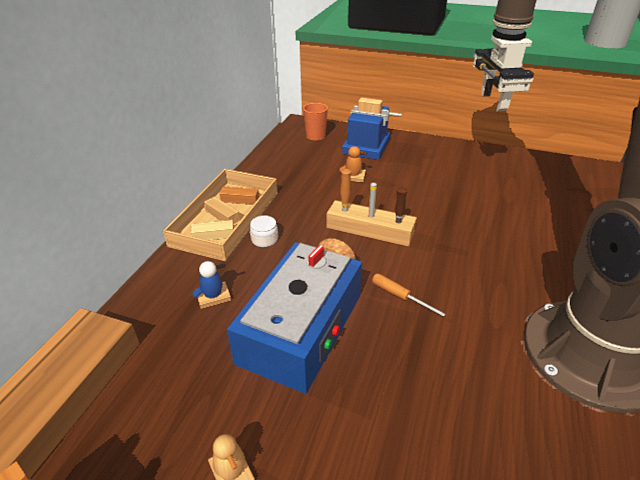

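The scene view shows the pin (band about (234,265)) in the stand's middle hole, with gouge and rasp on either side. The side view shows the pin top at about (374,185), pad (298,287), panel hole (277,320) and red fastener (317,257).

```bash
python3 - <<'E'
from h import *
a=cam('scene');b=cam('side')
def comps(d,m,box):
    x0,y0,x1,y1=box; k=np.zeros(m.shape,np.uint8); k[y0:y1,x0:x1]=m[y0:y1,x0:x1]
    n,l,s,c=cv2.connectedComponentsWithStats(k); i=1+np.argmax(s[1:,4]); return c[i],s[i],l==i
res={}
for n,d,bp,bpad,br in(('sc',a,(220,255,245,285),(335,195,370,220),(315,200,345,230)),('sd',b,(362,178,384,200),(280,272,315,302),(300,240,335,275))):
    h=cv2.cvtColor(d['img'],cv2.COLOR_RGB2HSV).astype(int);H,S,V=h[...,0],h[...,1],h[...,2]
    c,s,_=comps(d,(H>20)&(H<35)&(S>120)&(V>100),bp);print(n,'band',s,ray(d,c,.126))
    c,s,_=comps(d,V<60,bpad);print('pad',s,ray(d,c,.122))
    c,s,m=comps(d,((H<8)|(H>172))&(S>150),br);print('red',s,ray(d,c,.130))
for uv in[(277,320)]:print('hole',ray(b,uv,.114))
P=cloud(b);h=cv2.cvtColor(b['img'],cv2.COLOR_RGB2HSV)
m=(abs(P[...,2]-.116)<.004)&(h[...,1]<40)
m[:230]=0;m[345:]=0;m[:,:225]=0;m[:,370:]=0
q=P[m][:,:2].astype(np.float32);r=cv2.minAreaRect(q*1000);print('panel',r)
m=(abs(P[...,2]-.045)<.004);m[:190]=0;m[250:]=0;m[:,:320]=0;m[:,420:]=0
print('stand',cv2.minAreaRect(P[m][:,:2].astype(np.float32)*1000))
E
```

```text
sc band [230 267   7   4  19] [ 0.50049766 -0.23163212  0.126     ]
pad [347 203  12   8  44] [0.544467   0.12705018 0.122     ]
red [324 209  14  13 109] [0.53449778 0.0517099  0.13      ]
sd band [370 186   6   5  18] [ 0.49407934 -0.22257797  0.126     ]
pad [289 280  18  14 198] [0.53904277 0.13436804 0.122     ]
red [309 245  15  22 170] [0.53345946 0.05202316 0.13      ]
hole [0.54533447 0.2142219  0.114     ]
panel ((538.9039306640625, 128.53475952148438), (233.1092987060547, 111.94728088378906), 84.889892578125)
stand ((493.05377197265625, -226.19329833984375), (66.7712631225586, 210.23199462890625), 88.38927459716797)
```

{"name": "jog_arm", "arguments": {
  "rows": [
    [[22.6,33.7,-1],[0,0,-27],1],
    [[22.6,33.7,-1],[0,0,-27],1],
    [[22.6,33.7,-1],[0,0,-27],1],
    [[22.6,33.7,-1],[0,0,-27],1],
    [[22.6,33.7,-1],[0,0,-27],1],
    [[22.6,33.7,-1],[0,0,-27],1],
    [[22.6,33.7,-1],[0,0,-27],1],
    [[22.6,33.7,-1],[0,0,-27],1]
  ]
}}

```text
clock: 1.2
position: [0.4987, -0.2228, 0.2165]
ee_rot: [-3.14, 0.026, -0.0]
force: [-0.0, -1.3, -0.8]
width: 0.996
gripper_force: 0.0
```

```bash
python3 - <<'E'
from h import *
s=arm.observe();print(s['clock'],s['position'],s['ee_rot'],s['joints'])
d=cam('wrist','pics/w1.png');print(d['o'],d['Rwc'],d['fx'])
h=cv2.cvtColor(d['img'],cv2.COLOR_RGB2HSV).astype(int)
m=((h[...,0]>20)&(h[...,0]<35)&(h[...,1]>130)&(h[...,2]>100)).astype(np.uint8)
n,l,st,c=cv2.connectedComponentsWithStats(m)
for i in range(1,n):
    if st[i,4]>40:print(st[i],ray(d,c[i],.126))
E
```

```text
1.2 [ 0.49873656 -0.22281589  0.21652778] [-3.14024208e+00  2.64883154e-02 -3.47513401e-04] [ 0.3450312   0.31842709 -0.02840011  1.77811248  0.00883466  1.04535661
 -1.27404095]
[ 0.57045313 -0.2232133   0.37446226] [[-0.01730913 -0.96452823 -0.26341164]
 [-0.99984931  0.01634954  0.00583473]
 [-0.0013211   0.26347295 -0.96466588]] 341.95632102248845
```

View pics/w1.png

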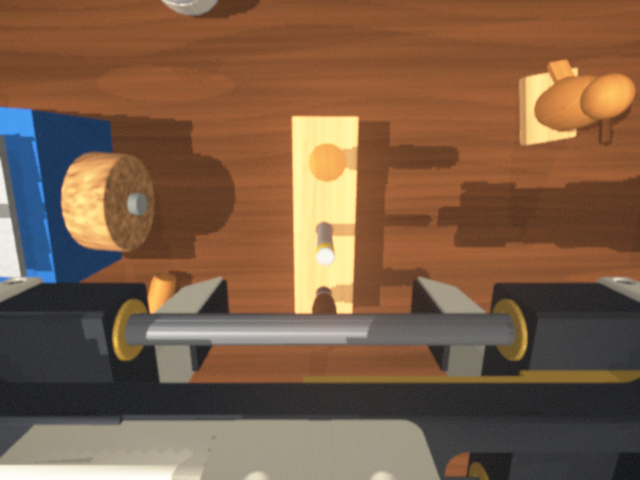

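The wrist view shows the pin's top disc at (325,256), between the gouge (327,162) and the rasp. Cast onto z=0.135 that gives (0.493, -0.226), which agrees with the stand centre.

{"name": "jog_arm", "arguments": {
  "rows": [
    [[-0.4,0,-3],[0,0,0],1],
    [[-0.4,0,-8],[0,0,0],1],
    [[-0.4,0,-12.2],[0,0,0],1],
    [[-0.4,0,-12.2],[0,0,0],1],
    [[-0.4,0,-12.2],[0,0,0],1]
  ]
}}

```text
clock: 1.88
position: [0.4935, -0.2274, 0.0961]
ee_rot: [3.141, -0.038, 0.002]
force: [0.4, 0.7, 1.1]
width: 1.0
gripper_force: 0.0
```

```bash
python3 - <<'E'
from h import *
s=arm.observe();print(s['position'])
d=cam('side');cv2.imwrite('pics/d2.png',cv2.resize(d['img'][100:260,280:480,::-1],None,fx=3,fy=3))
E
```

```text
[ 0.4935173  -0.22736293  0.09612173]
```

View pics/d2.png

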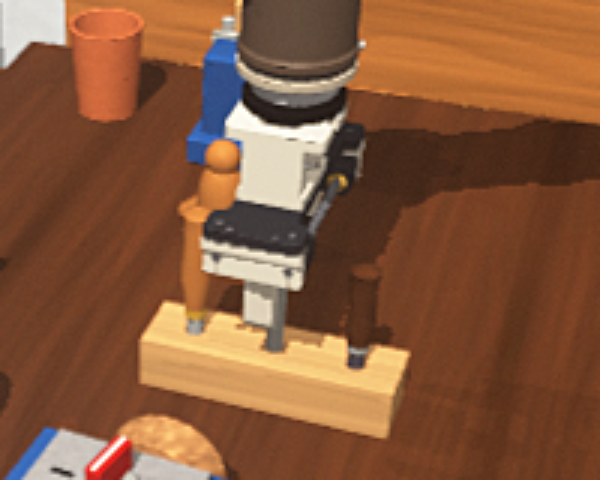

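The side crop shows the gripper straddling the pin (foot in the stand at about (275,345)), clear of the gouge and rasp. Closing on it now.

{"name": "jog_arm", "arguments": {
  "rows": [
    [[0,0,0],[0,0,0],0],
    [[0,0,0],[0,0,0],0],
    [[0,0,0],[0,0,0],0],
    [[0,0,0],[0,0,0],0],
    [[0,0,0],[0,0,0],0],
    [[0,0,0],[0,0,0],0]
  ],
  "newtons": 30
}}

```text
clock: 2.68
position: [0.4932, -0.2261, 0.0947]
ee_rot: [3.141, -0.035, -0.0]
force: [-0.5, 0.6, -0.7]
width: 0.397
gripper_force: 0.0
```

{"name": "jog_arm", "arguments": {
  "rows": [
    [[0,0,0],[0,0,0],0],
    [[0,0,0],[0,0,0],0],
    [[0,0,0],[0,0,0],0],
    [[0,0,0],[0,0,0],0],
    [[0,0,0],[0,0,0],0]
  ]
}}

```text
clock: 3.3
position: [0.4932, -0.2261, 0.0947]
ee_rot: [3.141, -0.035, 0.0]
force: [0.3, 0.2, -0.6]
width: 0.146
gripper_force: 30.0
```

{"name": "jog_arm", "arguments": {
  "rows": [
    [[0,0,3],[0,0,0],0],
    [[0,0,9],[0,0,0],0],
    [[0,0,15],[0,0,0],0],
    [[0,4,15],[0,0,0],0],
    [[0,10,15],[0,0,0],0],
    [[0,16,15],[0,0,0],0],
    [[0,22,15],[0,0,0],0],
    [[0,28,15],[0,0,0],0]
  ]
}}

```text
clock: 4.3
position: [0.4928, 0.0556, 0.2449]
ee_rot: [3.141, -0.036, 0.001]
force: [1.2, -0.5, -1.0]
width: 0.143
gripper_force: 30.0
```

{"name": "jog_arm", "arguments": {
  "rows": [
    [[0,6,0],[0,0,0],0],
    [[0,10,0],[0,0,0],0],
    [[0,12,0],[0,0,0],0],
    [[0,12,0],[0,0,0],0],
    [[0,12,0],[0,0,0],0],
    [[0,12,0],[0,0,0],0]
  ]
}}

```text
clock: 5.05
position: [0.4934, 0.1724, 0.2447]
ee_rot: [3.141, -0.039, 0.0]
force: [0.2, 0.1, -1.7]
width: 0.144
gripper_force: 30.0
```

```bash
python3 - <<'E'
from h import *
s=arm.observe();print(s['clock'],s['position'],s['ee_rot'],s['joints'],s['width'],s['dq'])
d=cam('wrist','pics/w2.png')
np.savez('w2.npz',**{k:d[k] for k in('img','depth','Rwc','o','fx','fy','cx','cy')})
E
```

```text
5.05 [0.4933988  0.17238185 0.2447389 ] [ 3.14072939e+00 -3.86056292e-02  9.23938101e-05] [-0.23968649  0.27037271 -0.24958647  1.77822732  0.07465448  1.10235486
 -2.10970995] 0.14364112173491317 [ 4.12709186e-04  1.06646171e-04 -5.80038065e-03 -1.82043692e-03
 -1.94612867e-03  7.76494532e-05 -3.81247594e-03]
```

View pics/w2.png

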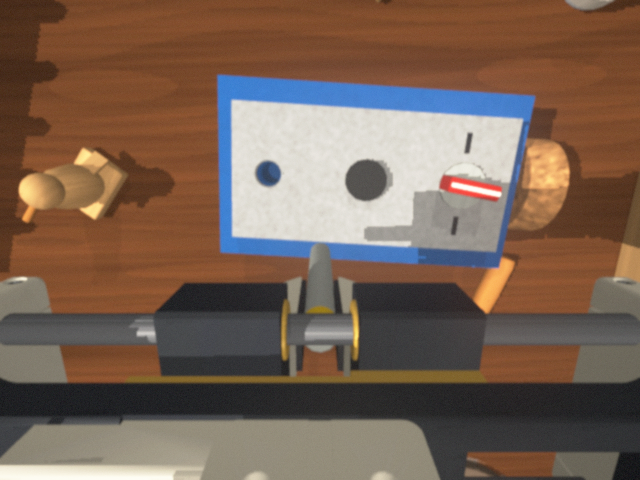

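The wrist view shows the panel hole at (268,173), pad (366,180), red bar with white slot around (470,188), black marks at (468,143) and (455,225), and the held pin's foot near (319,247).

```bash
python3 - <<'E'
from h import *
d=dict(np.load('w2.npz'));img=d['img'];h=cv2.cvtColor(img,cv2.COLOR_RGB2HSV).astype(int);H,S,V=h[...,0],h[...,1],h[...,2]
def comp(m,box):
    x0,y0,x1,y1=box;k=np.zeros(m.shape,np.uint8);k[y0:y1,x0:x1]=m[y0:y1,x0:x1]
    n,l,s,c=cv2.connectedComponentsWithStats(k);i=1+np.argmax(s[1:,4]);return c[i],s[i],np.argwhere(l==i)[:,::-1]
c,s,p=comp(S>70,(245,150,292,198));hole=ray(d,cv2.minEnclosingCircle(p.astype(np.float32))[0],.115);print('hole',s,hole)
c,s,p=comp(V<75,(335,150,385,210));pad=ray(d,c,.124);print('pad',s,pad)
m1,s,_=comp(V<80,(458,128,480,157));m2,t,_=comp(V<75,(445,212,465,240));a=ray(d,m1,.116);b=ray(d,m2,.116)
print('marks',s,t,a,b,'mid',(a+b)/2,'ang',np.degrees(np.arctan2(*(a-b)[[1,0]])))
c,s,p=comp((S<90)&(V>200),(448,176,502,200));q=np.array([ray(d,x,.144)[:2] for x in p],np.float32)
v=cv2.fitLine(q,cv2.DIST_L2,0,.01,.01).ravel();print('slot',s,q.mean(0),'ang',np.degrees(np.arctan2(v[1],v[0])))
# panel axis
u=(hole-(a+b)/2)[:2];print('axis',np.degrees(np.arctan2(u[1],u[0])),np.hypot(*u))
# pin foot
for uv in[(319,247)]:
  for z in(.163,.166):print('foot',ray(d,uv,z))
E
```

```text
hole [257 162  23  24 422] [0.54812725 0.21435674 0.115     ]Traceback (most recent call last):
  File "<stdin>", line 7, in <module>
  File "<stdin>", line 5, in comp
    return _wrapfunc(a, 'argmax', axis=axis, out=out, **kwds)
    return bound(*args, **kwds)
ValueError: attempt to get argmax of an empty sequence
```

```bash
python3 - <<'E'
from h import *
d=dict(np.load('w2.npz'))
cv2.imwrite('pics/c.png',cv2.resize(d['img'][230:370,250:390,::-1],None,fx=4,fy=4))
s=cam('side');P=cloud(s);h=cv2.cvtColor(s['img'],cv2.COLOR_RGB2HSV)
# pin points near TCP column, below the fingers
m=(np.hypot(P[...,0]-.4925,P[...,1]-.172)<.03)&(P[...,2]>.15)&(P[...,2]<.22)
q=P[m];print(len(q))
for z in np.arange(.15,.22,.01):
    k=q[abs(q[:,2]-z)<.005]
    if len(k):print(round(z,3),len(k),k.mean(0),k[:,:2].std(0))
E
```

```text
194
0.17 23 [0.49175393 0.17717966 0.1718027 ] [0.00331577 0.00196376]
0.18 38 [0.49143901 0.17645062 0.18022052] [0.00394654 0.00246952]
0.19 38 [0.49231067 0.17674475 0.1899418 ] [0.0039929  0.00262836]
0.2 38 [0.49178329 0.17680978 0.19963142] [0.00377398 0.0025256 ]
0.21 37 [0.49231315 0.17727659 0.20981761] [0.00366702 0.00208609]
0.22 20 [0.49172091 0.1770105  0.21755089] [0.00340683 0.00188588]
```

View pics/c.png

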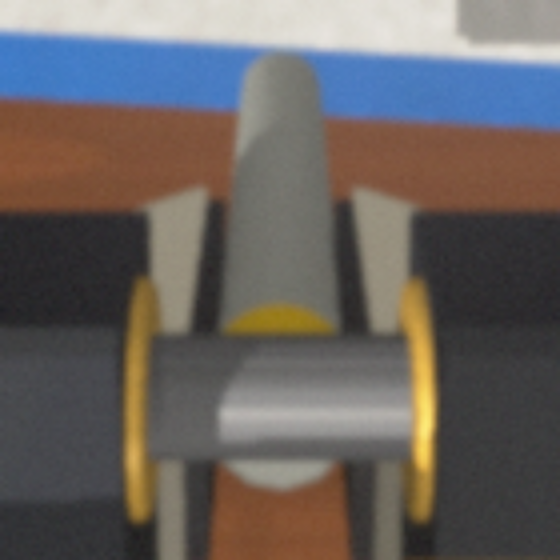

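The crop shows the pin held straight and upright between the pads, foot tip at about (320,243) in the full frame; its axis sits on the TCP within a millimetre.

```bash
python3 - <<'E'
from h import *
d=dict(np.load('w2.npz'));img=d['img'];h=cv2.cvtColor(img,cv2.COLOR_RGB2HSV).astype(int);H,S,V=h[...,0],h[...,1],h[...,2]
def comp(m,box):
    x0,y0,x1,y1=box;k=np.zeros(m.shape,np.uint8);k[y0:y1,x0:x1]=m[y0:y1,x0:x1]
    n,l,s,c=cv2.connectedComponentsWithStats(k)
    if n<2:return None
    i=1+np.argmax(s[1:,4]);return c[i],s[i],np.argwhere(l==i)[:,::-1]
hole=np.array([.5481,.2144])
c,s,p=comp(V<100,(335,150,387,210));pad=ray(d,c,.124);print('pad',s,pad)
m1,s,_=comp(V<110,(458,128,480,157));m2,t,_=comp(V<70,(445,212,465,240));a=ray(d,m1,.116);b=ray(d,m2,.116)
print('marks',s,t,a,b,'mid',(a+b)/2,'ang',np.degrees(np.arctan2(*(a-b)[[1,0]])))
c,s,p=comp((S<110)&(V>170),(448,176,502,200));q=np.array([ray(d,x,.144)[:2] for x in p],np.float32)
v=cv2.fitLine(q,cv2.DIST_L2,0,.01,.01).ravel();print('slot',s,q.mean(0),'ang',np.degrees(np.arctan2(v[1],v[0])))
u=hole-((a+b)/2)[:2];print('axis',np.degrees(np.arctan2(u[1],u[0])),np.hypot(*u))
E
```

```text
pad [ 346  161   40   39 1217] [0.54151191 0.13484241 0.124     ]
marks [466 134   6  18  59] [454 220   2   6   7] [0.56844933 0.05190038 0.116     ] [0.50267093 0.05761739 0.116     ] mid [0.53556013 0.05475889 0.116     ] ang -4.967272981380487
slot [451 182  51  17 313] [0.5340267  0.05442496] ang 76.88366
axis 85.50861665118777 0.1601328613086214
```

{"name": "jog_arm", "arguments": {
  "rows": [
    [[2.7,2,0],[0,0,0],0],
    [[5.4,4,0],[0,0,0],0],
    [[5.4,4,-2],[0,0,0],0],
    [[5.4,4,-2.5],[0,0,0],0],
    [[5.4,4,-2.5],[0,0,0],0],
    [[5.4,4,-2.5],[0,0,0],0],
    [[5.4,4,-2.5],[0,0,0],0]
  ]
}}

```text
clock: 6.02
position: [0.5474, 0.2139, 0.2205]
ee_rot: [-3.141, 0.036, -0.002]
force: [-0.5, 1.0, -1.5]
width: 0.143
gripper_force: 30.0
```

```bash
python3 - <<'E'
from h import *
s=arm.observe();print(s['position'])
d=cam('wrist');e=cam('side')
cv2.imwrite('pics/c2.png',np.hstack([cv2.resize(d['img'][190:340,250:390,::-1],(400,428)),cv2.resize(e['img'][230:360,220:340,::-1],(395,428))]))
E
```

```text
[0.54737557 0.21385099 0.22051275]
```

View pics/c2.png

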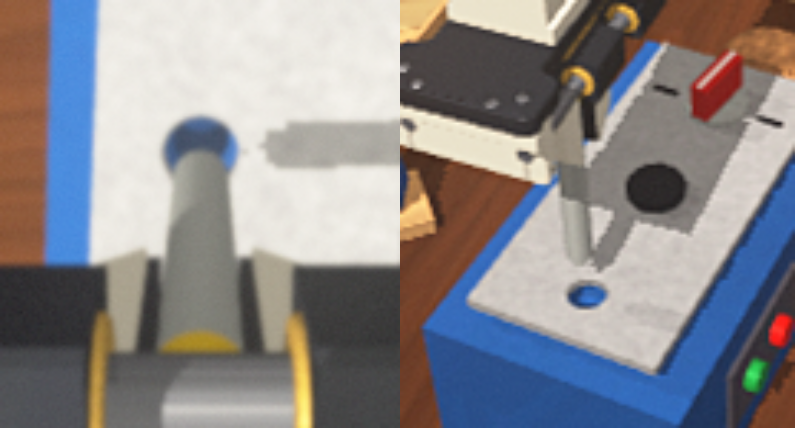

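The left (wrist) crop shows the foot in front of the hole and laterally centred on it. In the right (side) crop the foot is at (576,262) and the hole at (586,294), so I'll check the side camera's offset numerically.

```bash
python3 - <<'E'
from h import *
e=cam('side');d=cam('wrist');s=arm.observe();p=s['position']
P=cloud(e);h=cv2.cvtColor(e['img'],cv2.COLOR_RGB2HSV).astype(int)
def pr(d,X):
    c=d['Rwc'].T@(np.array(X)-d['o']);return np.array([d['fx']*c[0]/c[2]+d['cx'],d['fy']*c[1]/c[2]+d['cy']])
for v in range(284,312,4):
    w=[u for u in range(258,290) if np.hypot(*(P[v,u,:2]-p[:2]))<.025 and P[v,u,2]>.135]
    if w:print(v,w[0],w[-1],P[v,w].mean(0))
for z in(.142,.15,.16,.17,.18):print('pred axis',z,pr(e,[p[0],p[1],z]))
# hole in side
k=((h[...,1]>70)).astype(np.uint8);k[:312]=0;k[330:]=0;k[:,:262]=0;k[:,292:]=0
n,l,st,c=cv2.connectedComponentsWithStats(k);i=1+np.argmax(st[1:,4]);print(st[i],c[i]);print(ray(e,c[i],.115),'pred',pr(e,[p[0],p[1],.115]))
E
```

```text
284 269 276 [0.54491474 0.21842609 0.20428033]
288 269 277 [0.54511716 0.21768127 0.19456689]
292 269 277 [0.5456057  0.21811994 0.18572677]
296 270 277 [0.54541867 0.21811317 0.17655725]
300 270 278 [0.54544208 0.21769144 0.16676643]
304 271 278 [0.54504239 0.21809013 0.15779091]
308 271 278 [0.54560413 0.21842153 0.14827023]
pred axis 0.142 [274.97870477 308.42161769]
pred axis 0.15 [274.65601245 305.14570188]
pred axis 0.16 [274.24685181 300.99197477]
pred axis 0.17 [273.83110692 296.77140566]
pred axis 0.18 [273.40861759 292.48236805]
[271 317  12   6  57] [276.73684211 319.57894737]
[0.54572841 0.21428715 0.115     ] pred [276.0384212  319.17967301]
```

{"name": "jog_arm", "arguments": {
  "rows": [
    [[-0.1,0,-1],[0,0,0],0],
    [[-0.1,0,-2.5],[0,0,0],0],
    [[-0.1,0,-3.5],[0,0,0],0],
    [[-0.1,0,-4.2],[0,0,0],0],
    [[-0.1,0,-4.8],[0,0,0],0],
    [[-0.1,0,-4.8],[0,0,0],0]
  ]
}}

```text
clock: 6.98
position: [0.546, 0.2138, 0.1713]
ee_rot: [3.141, -0.035, -0.001]
force: [-0.4, 0.4, -0.4]
width: 0.15
gripper_force: 30.0
```

{"name": "jog_arm", "arguments": {
  "rows": [
    [[0,0,-1],[0,0,0],0],
    [[0,0,-2],[0,0,0],0],
    [[0,0,-3],[0,0,0],0],
    [[0,0,-3.5],[0,0,0],0],
    [[0,0,-3.5],[0,0,0],0]
  ]
}}

```text
clock: 7.6
position: [0.5459, 0.2138, 0.1363]
ee_rot: [3.141, -0.035, -0.001]
force: [0.2, 0.9, -0.3]
width: 0.145
gripper_force: 30.0
```

{"name": "jog_arm", "arguments": {
  "rows": [
    [[0,0,0],[0,0,0],0.7],
    [[0,0,0],[0,0,0],0.7],
    [[0,0,0],[0,0,0],0.7],
    [[0,0,0],[0,0,0],0.7],
    [[0,0,3],[0,0,0],0.7],
    [[0,0,8],[0,0,0],0.7],
    [[0,0,10],[0,0,0],0.7],
    [[0,0,10],[0,0,0],0.7]
  ]
}}

```text
clock: 8.6
position: [0.5471, 0.2144, 0.2385]
ee_rot: [-3.14, 0.035, -0.005]
force: [0.3, -0.4, -0.2]
width: 0.7
gripper_force: 0.0
```

```bash
python3 - <<'E'
from h import *
s=arm.observe();print(s['position'],s['width'],s['joints'])
e=cam('side');P=cloud(e);h=cv2.cvtColor(e['img'],cv2.COLOR_RGB2HSV).astype(int)
m=(np.hypot(P[...,0]-.546,P[...,1]-.214)<.02)&(P[...,2]>.125)&(P[...,2]<.19);q=P[m];print(len(q),q[:,2].max(),q.mean(0))
m=(h[...,0]>20)&(h[...,0]<35)&(h[...,1]>120)&(np.hypot(P[...,0]-.546,P[...,1]-.214)<.03);print('band z',P[m].mean(0),m.sum())
E
```

```text
[0.54705762 0.21437988 0.23853489] 0.7001988650870492 [-0.28678319  0.37879774 -0.24512906  1.63792449  0.09964897  1.1334972
 -2.15054204]
210 0.17703528755143116 [0.54418731 0.2179161  0.15467987]
band z [0.54376811 0.21927942 0.16655492] 29
```

{"name": "jog_arm", "arguments": {
  "rows": [
    [[-0.2,-4,0],[0,0,10],0.7],
    [[-0.6,-8,0],[0,0,20],0.7],
    [[-1,-12,0],[0,0,30],0.7],
    [[-1.3,-16,0],[0,0,40],0.7],
    [[-1.3,-16,0],[0,0,50],0.7],
    [[-1.3,-16,0],[0,0,60],0.7],
    [[-1.3,-16,0],[0,0,70],0.7],
    [[-1.3,-16,-2],[0,0,78],0.7]
  ]
}}

```text
clock: 9.65
position: [0.5333, 0.0539, 0.2162]
ee_rot: [2.459, 1.956, 0.001]
force: [0.0, -0.5, 0.0]
width: 0.698
gripper_force: 0.0
```

{"name": "jog_arm", "arguments": {
  "rows": [
    [[0,0,0],[0,0,0],0.7],
    [[0,0,0],[0,0,0],0.7],
    [[0,0,0],[0,0,0],0.7]
  ]
}}

```text
clock: 10.02
position: [0.5334, 0.054, 0.2171]
ee_rot: [2.465, 1.947, 0.001]
force: [0.1, -0.1, -1.3]
width: 0.699
gripper_force: 0.0
```

```bash
python3 - <<'E'
from h import *
s=arm.observe();print(s['position'],s['joints']);r=R(s['ee_rot']);print('tool y ang',np.degrees(np.arctan2(r[1,1],r[0,1])),'tilt',r[:,2])
d=cam('wrist','pics/w3.png');h=cv2.cvtColor(d['img'],cv2.COLOR_RGB2HSV).astype(int);H,S,V=h[...,0],h[...,1],h[...,2]
P=cloud(d)
m=((H<8)|(H>172))&(S>150)&(V>80)&(np.abs(P[...,2]-.135)<.02);print('red',m.sum(),P[m].mean(0) if m.any() else 0)
m=(np.abs(P[...,2]-.144)<.003)&(np.hypot(P[...,0]-.534,P[...,1]-.0545)<.04);q=P[m]
if len(q)>20:print('top',len(q),q.mean(0),cv2.minAreaRect((q[:,:2]*1000).astype(np.float32)))
E
```

```text
[0.5333889  0.0540091  0.21712987] [ 0.1568122   0.34310057 -0.46575534  1.77391102  0.17373333  1.06459514
 -0.60378014]
tool y ang -13.389862196290762 tilt [ 5.86045495e-04  6.39603448e-05 -9.99999826e-01]
red 465 [0.53488141 0.05848003 0.14300967]
top 892 [0.53441083 0.05645469 0.14382966] ((534.0852661132812, 55.69764709472656), (39.427364349365234, 11.493133544921875), 76.90745544433594)
```

View pics/w3.png

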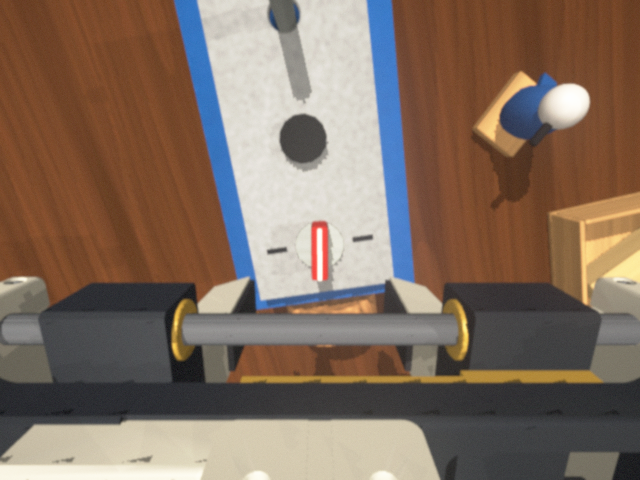

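The wrist view shows the bar upright at (320,250), squarely between the open fingers, with the marks at (277,250) and (363,238) and the pin standing in its hole at (283,12). The bar centre is about (0.5343, 0.056) at 76.9°.

{"name": "jog_arm", "arguments": {
  "rows": [
    [[0.1,0.15,-3],[0,0,0],0.7],
    [[0.1,0.15,-6],[0,0,0],0.7],
    [[0.1,0.15,-8.5],[0,0,0],0.7],
    [[0.1,0.15,-9.2],[0,0,0],0.7],
    [[0.1,0.15,-9.2],[0,0,0],0.05],
    [[0.1,0.15,-9.2],[0,0,0],0.05],
    [[0.1,0.15,-9.2],[0,0,0],0.05],
    [[0.1,0.15,-9.2],[0,0,0],0.05]
  ],
  "newtons": 15
}}

```text
clock: 11.08
position: [0.5345, 0.0554, 0.1253]
ee_rot: [2.463, 1.949, 0.001]
force: [-0.6, -0.3, 0.1]
width: 0.316
gripper_force: 0.0
```

{"name": "jog_arm", "arguments": {
  "rows": [
    [[0,0,0],[0,0,0],0.05],
    [[0,0,0],[0,0,0],0.05],
    [[0,0,0],[0,0,0],0.05],
    [[0,0,0],[0,0,0],0.05]
  ]
}}

```text
clock: 11.58
position: [0.5337, 0.0555, 0.1248]
ee_rot: [-2.463, -1.95, 0.001]
force: [-4.7, -0.5, 4.9]
width: 0.13
gripper_force: 15.0
```

{"name": "jog_arm", "arguments": {
  "rows": [
    [[0,0,0],[0,0,-10],0.05],
    [[0,0,0],[0,0,-20],0.05],
    [[0,0,0],[0,0,-30],0.05],
    [[0,0,0],[0,0,-40],0.05],
    [[0,0,0],[0,0,-50],0.05],
    [[0,0,0],[0,0,-60],0.05],
    [[0,0,0],[0,0,-70],0.05],
    [[0,0,0],[0,0,-80],0.05]
  ]
}}

```text
clock: 12.58
position: [0.5348, 0.054, 0.1248]
ee_rot: [3.139, -0.101, 0.002]
force: [-0.9, -5.0, 1.2]
width: 0.131
gripper_force: 15.0
```

{"name": "jog_arm", "arguments": {
  "rows": [
    [[0,0,0],[0,0,-2],0.05],
    [[0,0,0],[0,0,-2],0.05],
    [[0,0,0],[0,0,-2],0.05],
    [[0,0,0],[0,0,-2],0.05]
  ]
}}

```text
clock: 13.08
position: [0.5348, 0.0539, 0.1248]
ee_rot: [3.137, -0.144, 0.002]
force: [-0.3, -5.0, 2.0]
width: 0.128
gripper_force: 15.0
```

```bash
python3 - <<'E'
from h import *
s=arm.observe();r=R(s['ee_rot']);print('tool y ang',np.degrees(np.arctan2(r[1,1],r[0,1])),s['joints'])
E
```

```text
tool y ang -95.24421163310868 [-0.1341401   0.40834458 -0.08853042  1.90331476  0.0497395   0.83126742
 -1.91126027]
```

{"name": "jog_arm", "arguments": {
  "rows": [
    [[0,0,0],[0,0,0],0.5],
    [[0,0,0],[0,0,0],0.5],
    [[0,0,0],[0,0,0],0.5],
    [[0,0,2],[0,0,0],0.5],
    [[0,0,6],[0,0,0],0.5],
    [[0,0,9],[0,0,0],0.5],
    [[0,0,9],[0,0,0],0.5],
    [[0,0,9],[0,0,0],0.5]
  ]
}}

```text
clock: 14.08
position: [0.5338, 0.0555, 0.2142]
ee_rot: [3.138, -0.144, -0.001]
force: [0.6, -0.8, -0.4]
width: 0.503
gripper_force: 0.0
```

```bash
python3 - <<'E'
from h import *
s=arm.observe();print(s['position'],s['width'])
d=cam('wrist','pics/w4.png');h=cv2.cvtColor(d['img'],cv2.COLOR_RGB2HSV).astype(int);V=h[...,2];P=cloud(d)
m=(np.abs(P[...,2]-.144)<.003)&(np.hypot(P[...,0]-.534,P[...,1]-.0545)<.04);q=P[m]
print('bar',len(q),cv2.minAreaRect((q[:,:2]*1000).astype(np.float32)))
m=(np.abs(P[...,2]-.124)<.004)&(np.hypot(P[...,0]-.541,P[...,1]-.135)<.03)&(V<110);q=P[m];print('pad',len(q),q.mean(0) if len(q) else 0)
E
```

```text
[0.53378487 0.05545746 0.21420917] 0.5028955973634737
bar 917 ((534.8499145507812, 54.92039489746094), (11.819613456726074, 39.527061462402344), 85.2978515625)
pad 1408 [0.54211157 0.13336898 0.12374276]
```

View pics/w4.png

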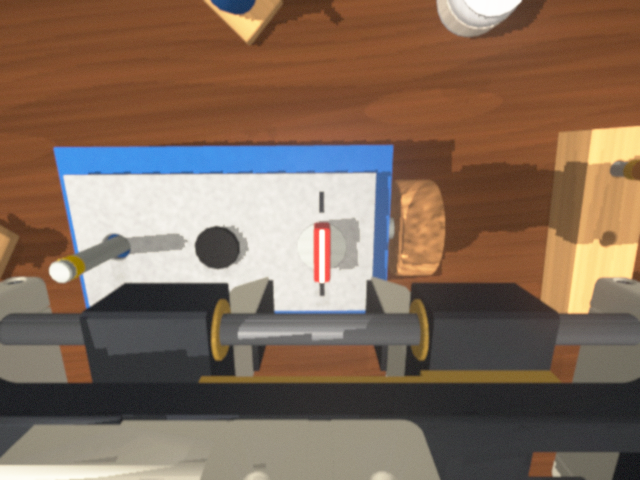

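The wrist view shows the slot lined up with the two black marks (x≈322), the pin standing in its hole at (118,245) and the pad at (217,247). Bar angle is -4.7° against the marks' -5.0°. Next I turn the gripper across so its body stays clear of the pin, shut it, and go over the pad.

{"name": "jog_arm", "arguments": {
  "rows": [
    [[0,1,0],[0,0,10],0],
    [[0.2,3,0],[0,0,20],0],
    [[0.4,5,0],[0,0,30],0],
    [[0.8,7.85,0],[0,0,40],0],
    [[0.8,7.85,0],[0,0,50],0],
    [[0.8,7.85,0],[0,0,60],0],
    [[0.8,7.85,0],[0,0,70],0],
    [[0.8,7.85,0],[0,0,80],0]
  ]
}}

```text
clock: 15.12
position: [0.5415, 0.1338, 0.2134]
ee_rot: [-2.491, -1.913, 0.003]
force: [-0.0, 0.1, 0.3]
width: 0.007
gripper_force: 0.0
```

{"name": "jog_arm", "arguments": {
  "rows": [
    [[0,0,0],[0,0,10],0],
    [[0,0,-3],[0,0,10],0],
    [[0,0,-6],[0,0,10],0],
    [[0,0,-8],[0,0,10],0],
    [[0,0,-8],[0,0,10],0],
    [[0,0,-8],[0,0,10],0]
  ]
}}

```text
clock: 15.88
position: [0.5423, 0.1341, 0.135]
ee_rot: [-2.321, -2.117, -0.0]
force: [0.9, -0.3, 0.1]
width: 0.006
gripper_force: 0.0
```

{"name": "jog_arm", "arguments": {
  "rows": [
    [[0,0,-0.5],[0,0,0],0],
    [[0,0,-1],[0,0,0],0],
    [[0,0,-1.4],[0,0,0],0],
    [[0,0,-1.8],[0,0,0],0],
    [[0,0,-2.1],[0,0,0],0],
    [[0,0,-2.1],[0,0,0],0],
    [[0,0,-2.1],[0,0,0],0]
  ]
}}

```text
clock: 16.75
position: [0.5425, 0.134, 0.1147]
ee_rot: [2.321, 2.116, 0.001]
force: [-3.2, -1.5, 11.8]
width: 0.005
gripper_force: 5.9
```

{"name": "jog_arm", "arguments": {
  "rows": [
    [[0,0,-0.1],[0,0,0],0],
    [[0,0,-0.2],[0,0,0],0],
    [[0,0,-0.2],[0,0,0],0],
    [[0,0,-0.2],[0,0,0],0],
    [[0,0,-0.2],[0,0,0],0]
  ]
}}

```text
clock: 17.38
position: [0.5425, 0.134, 0.114]
ee_rot: [2.32, 2.115, 0.002]
force: [-8.2, -3.3, 26.5]
width: 0.008
gripper_force: 12.9
```

```bash
python3 - <<'E'
from h import *
e=cam('side');P=cloud(e);h=cv2.cvtColor(e['img'],cv2.COLOR_RGB2HSV).astype(int)
m=(h[...,0]>20)&(h[...,0]<35)&(h[...,1]>120)&(np.hypot(P[...,0]-.546,P[...,1]-.214)<.03)&(P[...,2]<.2);print('band',P[m].mean(0),m.sum())
m=(h[...,1]<40)&(abs(P[...,0]-.545)<.06)&(abs(P[...,1]-.2)<.05)&(abs(P[...,2]-.11)<.012);print('panel z',np.median(P[m][:,2]))
s=arm.observe();print(s['force'],s['position'],arm.sign_off())
E
```

```text
band [0.54401177 0.21937384 0.16689094] 29
panel z 0.1061681921307725
the job is handed in; nothing more can be done
[-7.28826724 -3.85217326 26.13154091] [0.54255301 0.13399534 0.11403729] None
```

The job is handed in: the pin is home in the socket, the fastener is lined up within about 0.3° of the marks, and the panel is held fully down on the pad with about 26 N, at about 17 s of the 59 s allowed.

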